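# Point out the sample, shut the incubator lid and start the run

## Robot

A 7-joint arm with a two-finger parallel gripper is mounted at the origin on a cart in front of the work surface, level with it; the furniture and walls round the work are solid. World frame = base frame: x ahead of the robot, y to its left, z up, the work surface at z = 0. Lengths are in m, angles in rad, forces in N, time in s.
With the tool pointing down it reaches from about 0.425 to 1.025 m from the base axis. Payload 9.4 kg.
Tool frame: the origin (TCP) lies midway between the tips of the shut fingers; the grasp point (between the pads) lies 19 mm behind it (manip.pinch_z is the distance from the TCP to the grasp point, in m); z points along the fingers, y is the line along which they close (so a half turn about z gives the same grasp; the last joint's range is limited). The gripper opens to 93 mm and grips with 3 to 60 N. Pads are 15 mm wide; open, the fingers measure 128 mm over their backs; the gripper's body (75 mm by 188 mm) begins 65 mm behind the grasp point.
Start: joints at [1.203, 0.599, -0.003, 1.599, 0.002, 0.943, -0.08], TCP at [0.208, -0.695, 0.219] pointing down, gripper open.
Joint ranges: [-2.57, 2.57], [-0.35, 1.97], [-1.29, 1.29], [0.11, 2.56], [-1.05, 4.19], [0.11, 1.86], [-2.63, 2.63]. Speed limits (rad/s): [2.22, 2.22, 3.01, 3.01, 3.14, 3.14, 3.14].

## Interface

Orientations are given as a unit quaternion [w, x, y, z].
In Python, from workcell import manip, vision, sign_off gives the robot as it stands.
- The arm moves only by the tool play_rows, never from a script. Its argument "moves" is a list of rows, each a list of 7 numbers: the shift along the tool's x, y, z each as a share of 0.06 m, from -1 to 1, then the turn, a rotation vector about the tool's x, y, z each as a share of 2 pi rad, from -1 to 1, then the closure, from -1 (fully open) to 1 (shut). A call has 1 to 12 rows; each row shifts and turns the commanded pose from where the row before left it, along the tool's axes as they then stand; what a row does not reach is not made up. A row lasts 1/8 s, in which the tool goes at most 62.5 mm and 10.7 degrees, less where a joint would pass 70% of its speed; a pose out of reach is approached as far as the arm can. A call with a number of a shift or a turn outside -1 to 1 is refused whole. A call with a gripper value outside its range is refused whole. The fingers move at their own pace and stop on an object; the grip force is fixed at half the most. Time passes only in rows, so rows that do not move let the fingers close. It gives the time, the measured TCP pose, the force, the opening and the grip force at its end, in the units of the state.
- manip.state(): the state, without advancing time (a new reading comes with each control period).
- vision.get_image(name): name is "scene" or "top" or "wrist"; returns the picture (400x640x3 uint8, red, green, blue); there is no depth.
- vision.calibration(name): a dict with "mtx" (3x3 intrinsics, pixels), "rvec" (rotation vector, rad) and "tvec" (3), from world to camera coordinates, as OpenCV has them; the wrist camera has in their place "tool_from_camera" (4x4, takes a point from camera to tool coordinates, whose origin is the TCP and whose axes are the flange's). Camera axes: x right, y down, z forward; pixel columns grow to the right and rows downward; lengths in m; the calibration is good to about 2 mm. A picture is of the moment at which its call begins: read the wrist's pose just before it. calibration takes no time and is no camera call.
- sign_off(): hands the job in; it is judged then, once.
The state is a dict: "t": time; "qpos": joint angles; "joint_vel": joint speeds; "tau": joint torques, N m; "eef_pos": TCP position; "eef_rot": TCP orientation; "ft_force": force on the tool from outside, world axes, zero at the start; "wrist_torque": the same for the moment, N m; "gripper_width": opening from 0.0 (shut) to 1.0 (fully open); "gripper_force": force on a finger pad.
Only numpy, scipy, OpenCV 4.12 (cv2) and the standard library are available. Lean on these libraries where they do the work, as an engineer would, in place of code of your own. Each camera call takes 0.05 s, during which the arm holds its last target. There are 200 camera calls.

## Task

Do the last check before the run on the dry block incubator: with the fingertips, point straight down at the purple-capped sample tube from about two or three centimetres above its cap, and stay there for three seconds so that the bench video shows which tube is being run, without touching any tube. Then swing the clear lid gently down until it is fully shut, and only then press the round green start key all the way down and let it come back up. Only touch and push, leave every tube standing in its well, and leave the other things on the bench where they are.

Things in the scene. Friction and masses are not known exactly. Their poses are not given: they have to be found in the camera images.
- incubator: dry block incubator, a white bench instrument fixed to the bench, 200 deep (x) x 170 wide (y) x 75 mm high. Origin at bench level under the middle of its aluminium well block; +x to its back (hinge side), +y to its left, z up. Grey control deck at the front, x -105 to -57, top z 55 mm; rim behind it z 74 mm. Block top z 70 mm, wells at x -20, +14 and y -48, -16, +16, +48 mm
- lid (a joint): hinge angle of the incubator's clear lid, rad: 0 = shut, 1.8 = fully open (leaning a little back from upright); grows as it opens. The lid begins open. The hinge is stiff (0.13 N m of friction): the lid stays wherever it is left, so it must be pushed all the way down; 1 to 3 N at its front edge moves it
- lid_hinge (a point): middle of the lid's hinge line: incubator frame x +80, y 0, z 74.5 mm, axes as the incubator's. The lid is a shallow clear box, 128 mm from hinge to front edge, 156 mm wide, 30 mm deep, 3 mm walls; shut, its top lies 30 mm above this point; open, that top face looks to the back (+x)
- lid_front_edge (a point): middle of the lid's outer front top edge, 128 mm from the hinge and 30 mm above the rim (measured with the lid shut); it swings with the lid, and when the lid is open it is the upper back edge. A grey finger tab, 40 mm wide, projects 8 mm from the rim below it
- start_key_top (a point): middle of the top face of the round green start key (20 mm across), on the control deck at the front right, 7 mm above the deck; z up
- start_key (a joint): travel of the start key, m: 0 = up, 0.004 = fully down. Sprung: about 1.6 N starts it, about 4.8 N takes it fully down; it comes back up by itself
- purple_cap_top (a point): middle of the top of the purple cap on the sample tube; 19 mm above the aluminium block; z up. The cap is 12 mm across, neighbouring caps are at least 30 mm away, centre to centre
- tube_purple: the sample tube to be pointed at: screw-cap tube with a PURPLE cap, 12 mm across, 41 mm high, loose in a well. Origin at the middle of its foot, z up along the tube
- tube_blue: another sample tube of the same size, with a blue cap, loose in a well. Origin at its foot
- tube_green: another sample tube of the same size, with a green cap, loose in a well. Origin at its foot
- tube_clear_1: another sample tube of the same size, with a clear colourless cap, loose in a well. Origin at its foot
- tube_clear_2: another sample tube of the same size, with a clear colourless cap, loose in a well. Origin at its foot
- timer: bench timer lying on its back, light grey, 68x62x19 mm, bystander. Origin under its middle
- marker: black marker pen lying on the bench, 132 mm long along its y, bystander. Origin under its middle
- dish_1: lower of two stacked petri dishes, 56 mm across, 15 mm high, bystander. Origin under its middle
- dish_2: upper of the two stacked petri dishes, bystander. Origin under its middle
- bottle_lysis: brown reagent bottle with black cap, 44 mm across, 88 mm high, bystander. Origin under its middle
- beaker: clear plastic beaker, 75 mm across, 93 mm high, bystander. Origin under its middle
- mouse: black computer mouse, 110x62x40 mm, bystander. Origin under its middle

How it is judged:
On the way, in this order (a step that is already met when the one before it is completed fails the run):
1. the fingers dwell just above the purple cap for two seconds, without contact, the lid still open (horizontal distance between the grasp point and purple_cap_top below 0.013 m and z of the grasp point in the frame of purple_cap_top between 0.005 and 0.075 m and contact force between the fingers and anything else below 0.2 N and value of joint lid above 1.2 rad), for 2 s.
2. the lid is shut (value of joint lid below 0.04 rad), for 0.2 s.
3. the start key is pressed down with the lid shut (value of joint start_key above 0.003 m and value of joint lid below 0.04 rad), for 0.1 s.
At the end, for the whole second after the job is handed in: lid shut (within 0.04 rad), start key back up (within 1 mm), all five tubes upright (within 0.2 rad) and at rest in their wells, within 6 mm of where they began (value of joint lid below 0.04 rad and value of joint start_key below 0.001 m and distance of each of tube_purple, tube_blue, tube_green, tube_clear_1, tube_clear_2 from where it was at the start of the episode below 0.006 m and angle between each of tube_purple, tube_blue, tube_green, tube_clear_1, tube_clear_2's own z axis and vertical below 0.2 rad and linear speed of each of tube_purple, tube_blue, tube_green, tube_clear_1, tube_clear_2 below 0.02 m/s); the robot touches nothing.
It fails at once if a tube is touched (contact force between any of the fingers, the arm and tube_purple above 0.3 N or contact force between any of the fingers, the arm and tube_blue above 0.3 N or contact force between any of the fingers, the arm and tube_green above 0.3 N or contact force between any of the fingers, the arm and tube_clear_1 above 0.3 N or contact force between any of the fingers, the arm and tube_clear_2 above 0.3 N).
It fails at once if a tube is lifted or shifted more than 8 mm (distance of any of tube_purple, tube_blue, tube_green, tube_clear_1, tube_clear_2 from where it was at the start of the episode above 0.008 m).
It fails at once if the start key is pressed while the lid is not shut (value of joint start_key above 0.003 m and value of joint lid above 0.04 rad).
It fails at once if the lid is slammed (closes faster than 4 rad/s) or pressed with more than 80 N (velocity of joint lid below -4 rad/s or contact force between the fingers and lid above 80 N).
It fails at once if another thing on the bench is moved more than 15 mm (distance of any of timer, marker, dish_1, dish_2, bottle_lysis, beaker, mouse from where it was at the start of the episode above 0.015 m).
It also fails if it takes over 58 s, if anything falls off the work surface, if the arm or the gripper's body presses on something with over 40 N, if the wrist force passes 120 N, or if a joint passes its speed limit or range.

## Working session

There is one attempt and no reset: what is moved stays moved. The work goes in short steps, Python scripts to look and compute and a tool call to move; the robot and the scene stay as the last step left them, time stands still between calls to the robot, and variables do not carry over. Pictures are saved under pics/ and viewed, at most 10 in all, crops included, and the job is handed in when it is done.

Besides the shell and the picture viewer there is one more tool, called after ">>>" by a JSON object that holds its "op" and its "data", one argument or row to a line. play_rows: Moves the arm, as the interface text tells. Shift numbers are shares of 0.06 m and turn numbers shares of 2 pi rad, none past 1 either way. Its arguments: {"type":"object","properties":{"moves":{"type":"array","items":{"type":"array","items":{"type":"number","minimum":-1,"maximum":1}}}},"required":["moves"]}

```bash
mkdir -p pics
cat > h.py <<'E'
import numpy as np, cv2
from scipy.spatial.transform import Rotation as R
from workcell import manip, vision
def ray(name,uv):
    c=vision.calibration(name); K=np.array(c["mtx"],float)
    d=np.linalg.inv(K)@np.array([uv[0],uv[1],1.])
    if "rvec" in c:
        M=cv2.Rodrigues(np.array(c["rvec"],float))[0]; t=np.array(c["tvec"],float).ravel()
        return -M.T@t, M.T@d
    s=manip.state(); q=s["eef_rot"]; T=np.array(c["tool_from_camera"])
    Rt=R.from_quat([q[1],q[2],q[3],q[0]]).as_matrix()
    return np.array(s["eef_pos"])+Rt@T[:3,3], Rt@T[:3,:3]@d
def onz(name,uv,z):
    o,d=ray(name,uv); return o+d*(z-o[2])/d[2]
def proj(name,P):
    c=vision.calibration(name)
    return cv2.projectPoints(np.array(P,float).reshape(-1,3),np.array(c["rvec"],float),np.array(c["tvec"],float),np.array(c["mtx"],float),None)[0][:,0]
def save(name,f):
    im=vision.get_image(name); cv2.imwrite("pics/"+f,im[:,:,::-1]); return im
E
python3 - <<'E'
from h import *
for n in("scene","top"): save(n,n+"0.png"); print(n,ray(n,(320,200)))
s=manip.state(); print(s["t"],s["eef_pos"],s["eef_rot"],s["ft_force"],manip.pinch_z)
E
```

```text
scene (array([-0.16200745,  0.94236355,  0.98778125]), array([ 0.47718517, -0.62945656, -0.6132672 ]))
top (array([-0.05201854,  0.25503758,  1.39762144]), array([ 0.42602454, -0.15472625, -0.89143476]))
0.1 [ 0.20773591 -0.69417106  0.21787531] [-6.41467800e-04  9.89441798e-01  1.44929259e-01 -1.61749888e-04] [-0.13031277  1.06132572 -0.75070778] 0.0188
```

View pics/top0.png

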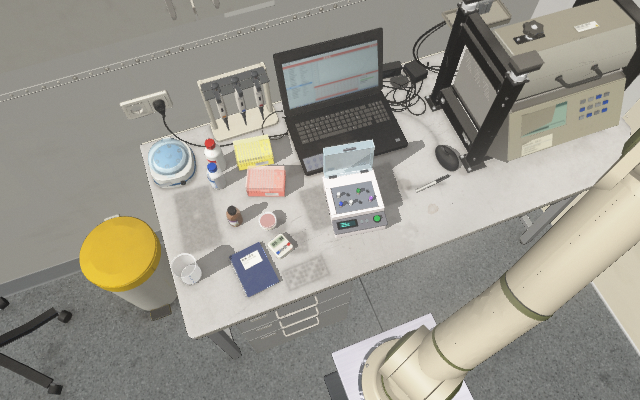

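View pics/scene0.png

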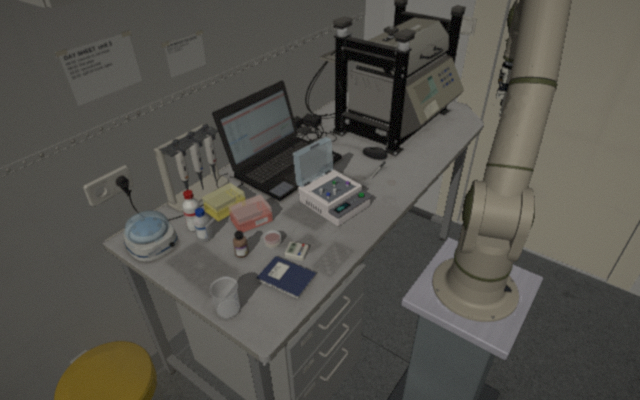

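The top view shows the incubator near (355,200), with the green key at about (377,218), the open lid at (348,158) and the caps around (345–372, 188–203). Next I'll crop, mask the colours and cast rays.

Run:
```python
from h import *
big=[]
for n,(x0,y0,x1,y1) in (("top",(315,135,395,240)),("scene",(285,130,380,230))):
    im=cv2.imread(f"pics/{n}0.png"); hsv=cv2.cvtColor(im,cv2.COLOR_BGR2HSV)
    for c,(lo,hi) in {"purple":((130,60,40),(160,255,255)),"green":((50,90,40),(85,255,255)),"blue":((105,100,50),(128,255,255))}.items():
        m=cv2.inRange(hsv,lo,hi); k=np.zeros_like(m); k[y0:y1,x0:x1]=m[y0:y1,x0:x1]
        _,_,st,ce=cv2.connectedComponentsWithStats(k)
        for s,p in zip(st[1:],ce[1:]):
            if s[4]>3: print(n,c,s[4],p.round(1),"z.089",onz(n,p,.089).round(4),"z.062",onz(n,p,.062).round(4))
    cr=im[y0:y1,x0:x1]; f=560/cr.shape[0]; f=min(f,400/cr.shape[1]); r=cv2.resize(cr,None,fx=f,fy=f,interpolation=cv2.INTER_CUBIC)
    big.append(cv2.copyMakeBorder(r,0,560-r.shape[0],0,400-r.shape[1],0)); print(n,f)
cv2.imwrite("pics/crop.png",np.hstack(big))
```

```text
top purple 12 [370.3 197.8] z.089 [ 0.5232 -0.121   0.089 ] z.062 [ 0.5351 -0.1288  0.062 ]
top green 10 [358.  190.2] z.089 [ 0.5619 -0.0958  0.089 ] z.062 [ 0.5745 -0.103   0.062 ]
top green 29 [376.6 217.7] z.089 [ 0.4535 -0.1109  0.089 ] z.062 [ 0.4639 -0.1185  0.062 ]
top green 20 [344.9 224.4] z.089 [ 0.4683 -0.0124  0.089 ] z.062 [ 0.4791 -0.0179  0.062 ]
top blue 11 [340.4 203.4] z.089 [ 0.5393 -0.0266  0.089 ] z.062 [ 0.5516 -0.0324  0.062 ]
top 5.0
scene purple 9 [347.1 182.7] z.089 [ 0.5192 -0.1149  0.089 ] z.062 [ 0.5396 -0.1466  0.062 ]
scene green 9 [333.7 182.1] z.089 [ 0.5594 -0.0903  0.089 ] z.062 [ 0.581  -0.1213  0.062 ]
scene green 21 [360.9 194.5] z.089 [ 0.4432 -0.0847  0.089 ] z.062 [ 0.4614 -0.1155  0.062 ]
scene green 11 [340.  207.6] z.089 [0.4603 0.0145 0.089 ] z.062 [ 0.479  -0.0134  0.062 ]
scene blue 10 [327.6 193.7] z.089 [ 0.5372 -0.0231  0.089 ] z.062 [ 0.5582 -0.0521  0.062 ]
scene 4.2105263157894735
```

View pics/crop.png

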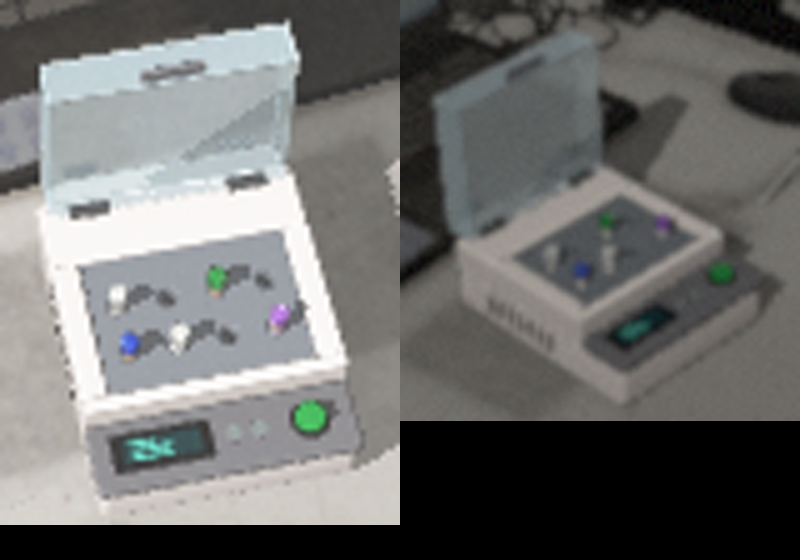

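The crops show the purple cap at the right end of the front well row (top px 370,198), the blue cap at its left end (340,203), the key at (377,218), and the lid open with its upper back edge from about (323,149) to (373,140). I'll build the incubator frame, check it, and work out the moves.

```bash
cat >> h.py <<'E'
PUR=np.array([.5212,-.118]); BLU=np.array([.5383,-.0249]); KEY=np.array([.4627,-.117])
v=BLU-PUR; YAW=np.arctan2(-v[0],v[1]); C,S=np.cos(YAW),np.sin(YAW)
RI=np.array([[C,-S],[S,C]]); O=(PUR+BLU)/2-RI@[-.020,0]
def w(x,y,z): return np.r_[O+RI@[x,y],z]
def tool():
    s=manip.state(); q=s["eef_rot"]; return np.array(s["eef_pos"]),R.from_quat([q[1],q[2],q[3],q[0]])
def loc(p): return np.r_[RI.T@(np.array(p)[:2]-O),p[2]]
E
python3 - <<'E'
from h import *
print("yaw",np.degrees(YAW),"O",O,"len",np.linalg.norm(v),"key local",RI.T@(KEY-O), "green cap loc",RI.T@(np.array([.5607,-.093])-O))
e=[]
for th in(1.6,1.7,1.8):
    x=.08-.128*np.cos(th)+.03*np.sin(th); z=.0745+.128*np.sin(th)+.03*np.cos(th)
    for n in("top","scene"): print(th,n,proj(n,[w(x,.078,z),w(x,-.078,z)]).round(1).tolist())
print("laptop screen base",[loc(onz("top",p,.02)).round(3) for p in((287,110),(380,90))], "screen top z.2",[loc(onz("top",p,.2)).round(3) for p in((276,50),(382,30))])
p,r=tool(); tgt=R.from_matrix(np.c_[np.r_[RI[:,0],0],np.r_[-RI[:,1],0],[0,0,-1]])
print("rotvec tool (share)",(r.inv()*tgt).as_rotvec()/(2*np.pi), "shift tool frame",r.inv().apply(np.r_[PUR,.20]-p), "target-frame shift",tgt.inv().apply(np.r_[PUR,.20]-p))
E
```

```text
yaw -10.407711312490061 O [ 0.54942094 -0.07506303] len 0.09465738217381674 key local [-0.07771816 -0.05691326] green cap loc [ 0.01433383 -0.01560428]
1.6 top [[321.9, 149.8], [372.3, 141.5]]
1.6 scene [[293.6, 153.3], [327.0, 137.2]]
1.7 top [[321.1, 147.1], [371.3, 138.9]]
1.7 scene [[291.3, 153.0], [324.6, 136.9]]
1.8 top [[320.4, 144.8], [370.2, 136.6]]
1.8 scene [[289.1, 152.9], [322.3, 137.0]]
laptop screen base [array([0.422, 0.149, 0.02 ]), array([ 0.447, -0.205,  0.02 ])] screen top z.2 [array([0.54 , 0.155, 0.2  ]), array([ 0.561, -0.221,  0.2  ])]
rotvec tool (share) [-2.00534645e-04  7.04475160e-05  7.52057681e-02] shift tool frame [ 0.46554307 -0.46204185  0.01842105] target-frame shift [ 0.20422054 -0.62331918  0.01787531]
```

>>> {"op": "play_rows", "data": {
  "moves": [
    [0, 0, 0, 0, 0, 0.0251, 1],
    [0, 0, 0, 0, 0, 0.0251, 1],
    [0, 0, 0, 0, 0, 0.025, 1],
    [0.1, -0.3, 0, 0, 0, 0, 1],
    [0.2, -0.6, 0, 0, 0, 0, 1],
    [0.2, -0.65, 0, 0, 0, 0, 1],
    [0.2, -0.65, 0, 0, 0, 0, 1],
    [0.2, -0.65, 0, 0, 0, 0, 1],
    [0.2, -0.65, 0, 0, 0, 0, 1],
    [0.2, -0.65, 0, 0, 0, 0, 1],
    [0.2, -0.65, 0, 0, 0, 0, 1],
    [0.2, -0.65, 0, 0, 0, 0, 1]
  ]
}}

```text
t: 1.6
eef_pos: [0.3678, -0.3887, 0.2186]
eef_rot: [-0.0, 0.996, -0.088, -0.0]
ft_force: [0.8, -0.6, -0.8]
gripper_width: 0.006
gripper_force: 0.0
```

```bash
cat > g.py <<'E'
from h import *
import sys
p,r=tool(); s=manip.state()
print("t",round(s["t"],2),"local",loc(p).round(4),"f",np.round(s["ft_force"],2),"w",s["gripper_width"])
tgt=R.from_matrix(np.c_[np.r_[RI[:,0],0],np.r_[-RI[:,1],0],[0,0,-1]])
print("rot err share",((r.inv()*tgt).as_rotvec()/(2*np.pi)).round(4))
if len(sys.argv)>3:
    P=w(*map(float,sys.argv[1:4])); print("shift share",(r.inv().apply(P-p)/.06).round(3))
E
python3 g.py -.020 -.048 .15
```

```text
t 1.6 local [-0.122  -0.3413  0.2186] f [ 0.77 -0.55 -0.83] w 0.006299421294687743
rot err share [-0.0001  0.      0.0009]
shift share [ 1.726 -4.878  1.145]
```

>>> {"op": "play_rows", "data": {
  "moves": [
    [0.2, -0.6, 0.1, 0, 0, 0, 1],
    [0.2, -0.6, 0.1, 0, 0, 0, 1],
    [0.2, -0.6, 0.1, 0, 0, 0, 1],
    [0.2, -0.6, 0.1, 0, 0, 0, 1],
    [0.2, -0.6, 0.1, 0, 0, 0, 1],
    [0.2, -0.6, 0.1, 0, 0, 0, 1],
    [0.2, -0.6, 0.1, 0, 0, 0, 1],
    [0.2, -0.5, 0.1, 0, 0, 0, 1],
    [0.12, -0.18, 0.1, 0, 0, 0, 1],
    [0, 0, 0, 0, 0, 0, 1],
    [0, 0, 0, 0, 0, 0, 1]
  ]
}}

```text
t: 2.98
eef_pos: [0.5208, -0.1232, 0.1647]
eef_rot: [0.0, 0.996, -0.091, -0.0]
ft_force: [-0.0, 0.1, -0.5]
gripper_width: 0.004
gripper_force: 0.0
```

```bash
python3 g.py -.020 -.048 .115
python3 - <<'E'
from h import *
im=save("wrist","wr0.png"); hsv=cv2.cvtColor(im,cv2.COLOR_RGB2HSV)
for c,(lo,hi),z in (("purple",((130,60,40),(160,255,255)),.089),("green",((50,90,40),(85,255,255)),.062),("blue",((105,100,50),(128,255,255)),.089)):
    _,_,st,ce=cv2.connectedComponentsWithStats(cv2.inRange(hsv,lo,hi))
    for s,p in zip(st[1:],ce[1:]):
        if s[4]>40: print(c,s[4],p.round(1),loc(onz("wrist",p,z)).round(4))
E
```

```text
t 2.98 local [-0.0195 -0.0525  0.1647] f [-0.    0.08 -0.47] w 0.0035488678494793404
rot err share [ 0.0001  0.0001 -0.0001]
shift share [-0.009 -0.076  0.828]
purple 227 [321.3 202. ] [-0.0139 -0.0518  0.089 ]
green 224 [277.  158.1] [ 0.0148 -0.0163  0.062 ]
green 49 [323.  260.3] [-0.0754 -0.053   0.062 ]
green 54 [212.8 260.4] [-0.0753  0.0437  0.062 ]
green 61 [216.7 265.5] [-0.0803  0.0407  0.062 ]
blue 248 [195.7 203.3] [-0.0149  0.0424  0.089 ]
```

View pics/wr0.png

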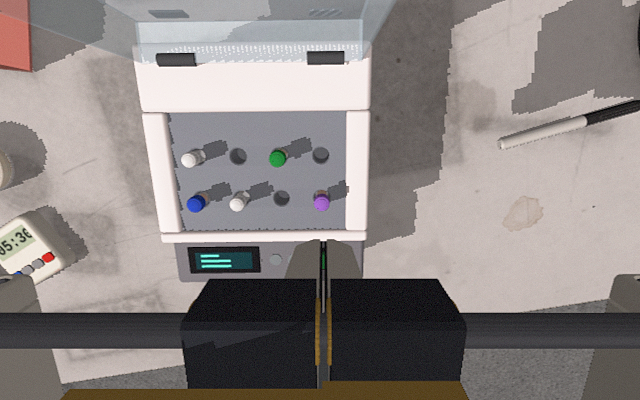

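The wrist view shows the purple cap at (321,202), right in front of the fingertips (323,242). It puts the frame about 4–6 mm further +x and −y. That fits the bias in the first masks, which took in the cap sides facing the camera. I'll shift the frame to match.

```bash
echo 'O=O+np.array([.004,-.0042])' >> h.py; python3 g.py -.020 -.048 .115
python3 - <<'E'
from h import *
T=np.array(vision.calibration("wrist")["tool_from_camera"]);K=np.array(vision.calibration("wrist")["mtx"])
c=np.linalg.inv(T)@[0,0,0,1]; u=K@c[:3]; print("TCP px",u[:2]/u[2])
E
```

```text
t 3.02 local [-0.024  -0.0493  0.1648] f [-0.83  0.64 -0.12] w 0.004103760163846815
rot err share [ 0.0001  0.     -0.0002]
shift share [ 0.068 -0.021  0.83 ]
TCP px [322.32701878 251.72129792]
```

>>> {"op": "play_rows", "data": {
  "moves": [
    [0.03, 0, 0.2, 0, 0, 0, 1],
    [0.04, -0.02, 0.2, 0, 0, 0, 1],
    [0, 0, 0.2, 0, 0, 0, 1],
    [0, 0, 0.2, 0, 0, 0, 1],
    [0, 0, 0, 0, 0, 0, 1],
    [0, 0, 0, 0, 0, 0, 1],
    [0, 0, 0, 0, 0, 0, 1],
    [0, 0, 0, 0, 0, 0, 1],
    [0, 0, 0, 0, 0, 0, 1],
    [0, 0, 0, 0, 0, 0, 1],
    [0, 0, 0, 0, 0, 0, 1],
    [0, 0, 0, 0, 0, 0, 1]
  ]
}}

```text
t: 4.53
eef_pos: [0.526, -0.1216, 0.1166]
eef_rot: [0.0, 0.996, -0.091, -0.0]
ft_force: [0.2, -0.4, 0.2]
gripper_width: 0.008
gripper_force: 0.0
```

```bash
python3 g.py -.020 -.048 .115
python3 - <<'E'
from h import *
for n in ("wrist","top"):
    im=save(n,n+"1.png"); hsv=cv2.cvtColor(im,cv2.COLOR_RGB2HSV)
    _,_,st,ce=cv2.connectedComponentsWithStats(cv2.inRange(hsv,(130,60,40),(160,255,255)))
    for s,p in zip(st[1:],ce[1:]):
        if s[4]>60: print(n,s[4],s,p.round(1),loc(onz(n,p,.085)).round(4))
a=cv2.imread("pics/wrist1.png")[100:300,220:420]; b=cv2.imread("pics/top1.png")[130:240,310:420]
cv2.imwrite("pics/c1.png",np.hstack([cv2.resize(a,(390,390)),cv2.resize(b,(390,390))]))
E
```

```text
t 4.53 local [-0.0193 -0.0466  0.1166] f [ 0.16 -0.43  0.16] w 0.008129075278584063
rot err share [0. 0. 0.]
shift share [-0.012  0.023  0.027]
wrist 330 [316 221  19  21 330] [324.9 230.6] [-0.0196 -0.0482  0.085 ]
```

View pics/c1.png

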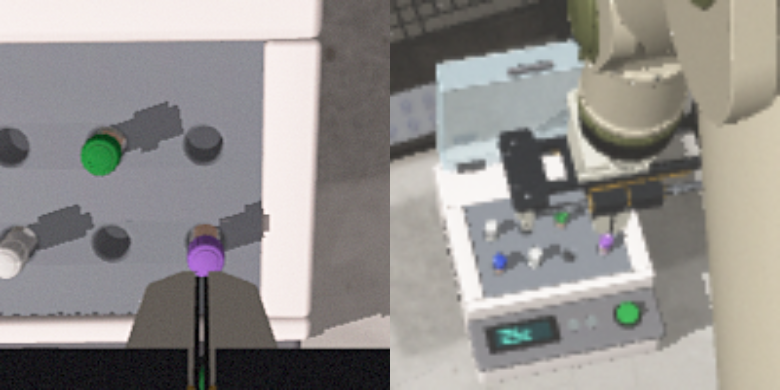

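The tips are right over the purple cap, which the wrist view puts at local (−19.6, −48.2) against a nominal (−20, −48). I'll hold here.

>>> {"op": "play_rows", "data": {
  "moves": [
    [0, 0, 0, 0, 0, 0, 1],
    [0, 0, 0, 0, 0, 0, 1],
    [0, 0, 0, 0, 0, 0, 1],
    [0, 0, 0, 0, 0, 0, 1],
    [0, 0, 0, 0, 0, 0, 1],
    [0, 0, 0, 0, 0, 0, 1],
    [0, 0, 0, 0, 0, 0, 1],
    [0, 0, 0, 0, 0, 0, 1],
    [0, 0, 0, 0, 0, 0, 1],
    [0, 0, 0, 0, 0, 0, 1],
    [0, 0, 0, 0, 0, 0, 1],
    [0, 0, 0, 0, 0, 0, 1]
  ]
}}

```text
t: 6.12
eef_pos: [0.526, -0.1216, 0.1166]
eef_rot: [0.0, 0.996, -0.091, -0.0]
ft_force: [0.1, -0.8, -0.2]
gripper_width: 0.008
gripper_force: 0.0
```

>>> {"op": "play_rows", "data": {
  "moves": [
    [0, 0, 0, 0, 0, 0, 1],
    [0, 0, 0, 0, 0, 0, 1],
    [0, 0, 0, 0, 0, 0, 1],
    [0, 0, 0, 0, 0, 0, 1],
    [0, 0, 0, 0, 0, 0, 1],
    [0, 0, 0, 0, 0, 0, 1],
    [0, 0, 0, 0, 0, 0, 1],
    [0, 0, 0, 0, 0, 0, 1]
  ]
}}

```text
t: 7.12
eef_pos: [0.526, -0.1216, 0.1166]
eef_rot: [0.0, 0.996, -0.091, -0.0]
ft_force: [0.0, -1.1, -0.4]
gripper_width: 0.005
gripper_force: 0.0
```

```bash
python3 g.py .18 0 .245
python3 - <<'E'
import numpy as np
for th in(1.8,1.65,1.57,1.4,1.2,1.0,.8,.6,.4,.2,.1,0):
    r=.105;x=.08-r*np.cos(th)+.03*np.sin(th);z=.0745+r*np.sin(th)+.03*np.cos(th);
    if th>1.57: x=.08-.128*np.cos(th)+.03*np.sin(th)
    print(th,round(x+.0075,4),round(z,4))
E
```

```text
t 7.12 local [-0.0193 -0.0466  0.1166] f [ 0.01 -1.05 -0.45] w 0.004575853719300548
rot err share [ 0.  0. -0.]
shift share [ 3.322 -0.777 -2.14 ]
1.8 0.1458 0.1699
1.65 0.1275 0.1768
1.57 0.1174 0.1795
1.4 0.0992 0.1831
1.2 0.0774 0.1832
1.0 0.056 0.1791
0.8 0.0359 0.1707
0.6 0.0178 0.1585
0.4 0.0025 0.143
0.2 -0.0094 0.1248
0.1 -0.014 0.1148
0 -0.0175 0.1045
```

>>> {"op": "play_rows", "data": {
  "moves": [
    [0, 0, -0.4, 0, 0, 0, 1],
    [0, 0, -0.6, 0, 0, 0, 1],
    [0, 0, -0.6, 0, 0, 0, 1],
    [0, 0, -0.6, 0, 0, 0, 1],
    [0.3, -0.08, 0, 0, 0, 0, 1],
    [0.5, -0.12, 0, 0, 0, 0, 1],
    [0.5, -0.12, 0, 0, 0, 0, 1],
    [0.5, -0.12, 0, 0, 0, 0, 1],
    [0.5, -0.12, 0, 0, 0, 0, 1],
    [0.5, -0.12, 0, 0, 0, 0, 1],
    [0.5, -0.12, 0, 0, 0, 0, 1],
    [0, 0, 0, 0, 0, 0, 1]
  ]
}}

```text
t: 8.62
eef_pos: [0.731, -0.1092, 0.2461]
eef_rot: [-0.0, 0.996, -0.09, -0.001]
ft_force: [-0.7, -0.3, -0.3]
gripper_width: 0.005
gripper_force: 0.0
```

```bash
python3 g.py .18 0 .175
python3 - <<'E'
from h import *
save("top","top2.png"); save("scene","scene2.png")
a=cv2.imread("pics/scene2.png")[100:230,270:400]; b=cv2.imread("pics/top2.png")[110:240,300:430]
cv2.imwrite("pics/c2.png",np.hstack([cv2.resize(a,(400,400)),cv2.resize(b,(400,400))]))
E
```

```text
t 8.62 local [0.1801 0.0027 0.2461] f [-0.74 -0.34 -0.33] w 0.005454685228024771
rot err share [-0.      0.0002  0.0002]
shift share [0.    0.045 1.185]
```

View pics/c2.png

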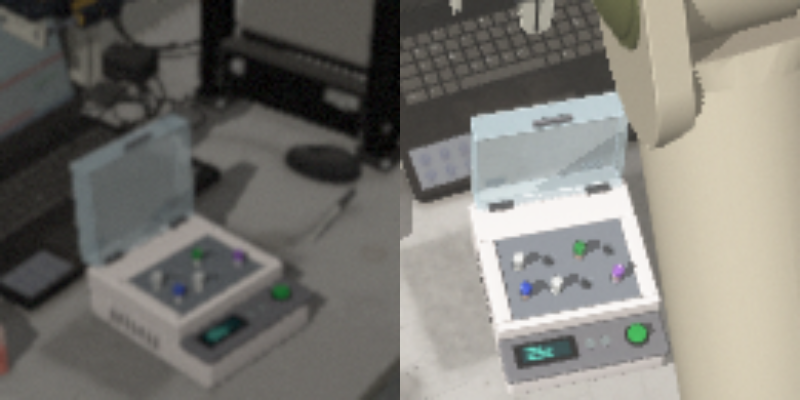

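The crops show the lid still open at about 1.6–1.7 rad and the tubes undisturbed, but I can't see the gripper where it should be. I'll compare with its projected position before going down.

Run:
```python
from h import *
p,r=tool()
for n in("scene","top"): print(n,proj(n,[p,p+[0,0,.1],p+[0,0,.25]]).round(0).tolist())
print(manip.state()["qpos"])
a=cv2.imread("pics/scene2.png")[:,200:600]; b=cv2.imread("pics/top2.png")[:,240:640]
cv2.imwrite("pics/c3.png",np.hstack([a,b]))
```

```text
scene [[298.0, 126.0], [296.0, 100.0], [294.0, 56.0]]
top [[344.0, 118.0], [345.0, 97.0], [347.0, 58.0]]
[ 0.00842262  0.59317106  0.10743794  1.54259198 -0.07053578  1.01194666
 -1.61705763]
```

View pics/c3.png

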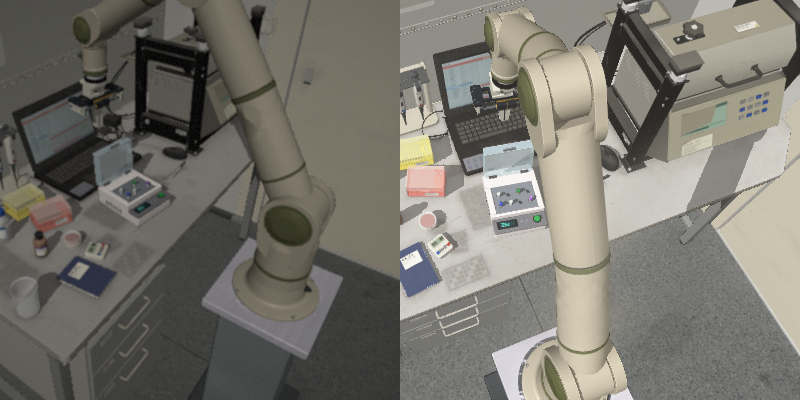

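The full views show the gripper behind and above the open lid (scene 298,105; top 343,97), as projected. Next I go down behind the lid and approach.

>>> {"op": "play_rows", "data": {
  "moves": [
    [0, 0.02, 0.3, 0, 0, 0, 1],
    [0, 0.02, 0.3, 0, 0, 0, 1],
    [0, 0, 0.3, 0, 0, 0, 1],
    [0, 0, 0.28, 0, 0, 0, 1],
    [-0.15, 0, 0, 0, 0, 0, 1],
    [-0.15, 0, 0, 0, 0, 0, 1],
    [-0.15, 0, 0, 0, 0, 0, 1],
    [-0.12, 0, 0, 0, 0, 0, 1],
    [-0.12, 0, 0, 0, 0, 0, 1],
    [-0.12, 0, 0, 0, 0, 0, 1],
    [-0.12, 0, 0, 0, 0, 0, 1],
    [0, 0, 0, 0, 0, 0, 1]
  ]
}}

```text
t: 10.22
eef_pos: [0.6737, -0.1024, 0.178]
eef_rot: [-0.0, 0.996, -0.091, -0.0]
ft_force: [0.4, -0.7, -0.5]
gripper_width: 0.003
gripper_force: 0.0
```

```bash
python3 g.py .0992 0 .181
```

```text
t 10.22 local [ 0.1225 -0.001   0.178 ] f [ 0.43 -0.73 -0.48] w 0.002747501385675685
rot err share [-0.  0. -0.]
shift share [-0.388 -0.017 -0.05 ]
```

>>> {"op": "play_rows", "data": {
  "moves": [
    [-0.1, 0, -0.01, 0, 0, 0, 1],
    [-0.1, 0, -0.01, 0, 0, 0, 1],
    [-0.1, 0, -0.01, 0, 0, 0, 1],
    [-0.1, 0, -0.02, 0, 0, 0, 1],
    [-0.12, 0, -0.01, 0, 0, 0, 1],
    [-0.12, 0, -0.01, 0, 0, 0, 1],
    [-0.12, 0, 0, 0, 0, 0, 1],
    [-0.12, 0, 0.02, 0, 0, 0, 1],
    [-0.12, 0, 0.02, 0, 0, 0, 1],
    [-0.12, 0, 0.02, 0, 0, 0, 1]
  ]
}}

```text
t: 11.48
eef_pos: [0.6075, -0.0902, 0.1783]
eef_rot: [-0.0, 0.996, -0.091, -0.0]
ft_force: [1.6, -0.9, 0.1]
gripper_width: 0.006
gripper_force: 0.5
```

```bash
python3 g.py .0359 0 .1707
python3 - <<'E'
from h import *
save("scene","scene3.png"); save("wrist","wr3.png")
a=cv2.imread("pics/scene3.png")[80:230,250:400]; b=cv2.imread("pics/wr3.png")[:, 100:500]
cv2.imwrite("pics/c4.png",np.hstack([cv2.resize(a,(400,400)),b]))
E
```

```text
t 11.47 local [ 0.0552 -0.001   0.1783] f [ 1.64 -0.92  0.08] w 0.0063269051637139875
rot err share [-0.  0. -0.]
shift share [-0.321 -0.017  0.126]
```

View pics/c4.png

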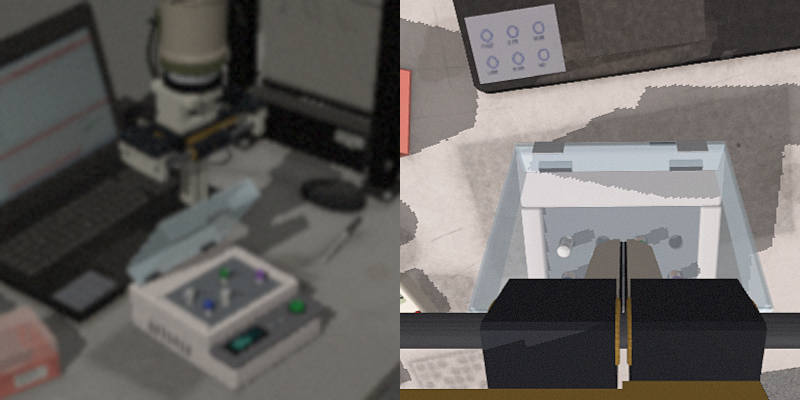

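The lid follows the fingers and is now at about 1 rad, with its front edge ahead of the tips and light contact force. I'll continue the arc.

>>> {"op": "play_rows", "data": {
  "moves": [
    [-0.16, 0, 0.06, 0, 0, 0, 1],
    [-0.16, 0, 0.07, 0, 0, 0, 1],
    [-0.15, 0, 0.1, 0, 0, 0, 1],
    [-0.15, 0, 0.1, 0, 0, 0, 1],
    [-0.13, 0, 0.13, 0, 0, 0, 1],
    [-0.12, 0, 0.13, 0, 0, 0, 1],
    [-0.1, 0, 0.15, 0, 0, 0, 1],
    [-0.1, 0, 0.15, 0, 0, 0, 1],
    [-0.04, 0, 0.08, 0, 0, 0, 1],
    [-0.04, 0, 0.08, 0, 0, 0, 1],
    [0, 0, 0.06, 0, 0, 0, 1],
    [0, 0, 0.06, 0, 0, 0, 1]
  ]
}}

```text
t: 13.08
eef_pos: [0.5402, -0.0779, 0.108]
eef_rot: [-0.0, 0.996, -0.091, 0.0]
ft_force: [-0.1, 1.1, 1.4]
gripper_width: -0.001
gripper_force: 0.4
```

```bash
python3 g.py -.02 0 .103
```

```text
t 13.07 local [-0.0132 -0.001   0.108 ] f [-0.08  1.14  1.41] w -0.0010025087107003116
rot err share [-0. -0. -0.]
shift share [-0.113 -0.017  0.084]
```

>>> {"op": "play_rows", "data": {
  "moves": [
    [0, 0, 0.03, 0, 0, 0, 1],
    [0, 0, 0.03, 0, 0, 0, 1],
    [0, 0, 0.03, 0, 0, 0, 1],
    [0, 0, 0, 0, 0, 0, 1],
    [0, 0, 0, 0, 0, 0, 1]
  ]
}}

```text
t: 13.7
eef_pos: [0.5402, -0.0779, 0.1045]
eef_rot: [-0.0, 0.996, -0.091, 0.001]
ft_force: [-5.7, 1.1, 22.4]
gripper_width: 0.009
gripper_force: 11.7
```

```bash
python3 g.py -.02 0 .103
```

```text
t 13.7 local [-0.0132 -0.001   0.1045] f [-5.7   1.11 22.39] w 0.009472195428716544
rot err share [-0.0001 -0.0002 -0.    ]
shift share [-0.113 -0.017  0.025]
```

Motion stopped at z 104.5 mm, the nominal shut height, with 22 N, so the lid is shut. Next I lift and back off so the wrist camera can see the key.

>>> {"op": "play_rows", "data": {
  "moves": [
    [0, 0, -0.1, 0, 0, 0, 1],
    [0, 0, -0.3, 0, 0, 0, 1],
    [0, 0, -0.5, 0, 0, 0, 1],
    [-0.3, 0.15, -0.1, 0, 0, 0, 1],
    [-0.4, 0.2, 0, 0, 0, 0, 1],
    [-0.4, 0.2, 0, 0, 0, 0, 1],
    [-0.4, 0.2, 0, 0, 0, 0, 1],
    [-0.4, 0.18, 0, 0, 0, 0, 1],
    [0, 0, 0, 0, 0, 0, 1],
    [0, 0, 0, 0, 0, 0, 1]
  ]
}}

```text
t: 14.95
eef_pos: [0.4183, -0.1121, 0.1627]
eef_rot: [-0.0, 0.996, -0.091, 0.0]
ft_force: [0.0, -0.0, -1.1]
gripper_width: 0.004
gripper_force: 0.0
```

```bash
python3 g.py -.0777 -.057 .10
python3 - <<'E'
from h import *
for n,a in(("wrist",100),("top",12)):
    im=save(n,n+"4.png"); hsv=cv2.cvtColor(im,cv2.COLOR_RGB2HSV)
    _,_,st,ce=cv2.connectedComponentsWithStats(cv2.inRange(hsv,(50,90,40),(85,255,255)))
    for s,p in zip(st[1:],ce[1:]):
        if s[4]>a: print(n,s,p.round(1),loc(onz(n,p,.062)).round(4))
a=cv2.imread("pics/wrist4.png")[:, 120:520]; b=cv2.imread("pics/top4.png")[110:240,300:430]
cv2.imwrite("pics/c5.png",np.hstack([a,cv2.resize(b,(400,400))]))
E
```

```text
t 14.95 local [-0.127  -0.0568  0.1627] f [ 0.01 -0.04 -1.12] w 0.003558572809868989
rot err share [-0.     -0.0001 -0.    ]
shift share [0.821 0.004 1.046]
wrist [309 130  26  27 527] [321.5 143.1] [-0.0804 -0.0557  0.062 ]
top [374 215   6   6  30] [376.7 217.8] [-0.0812 -0.0549  0.062 ]
top [341 223   9   4  20] [345.  224.3] [-0.0839  0.0465  0.062 ]
```

View pics/c5.png

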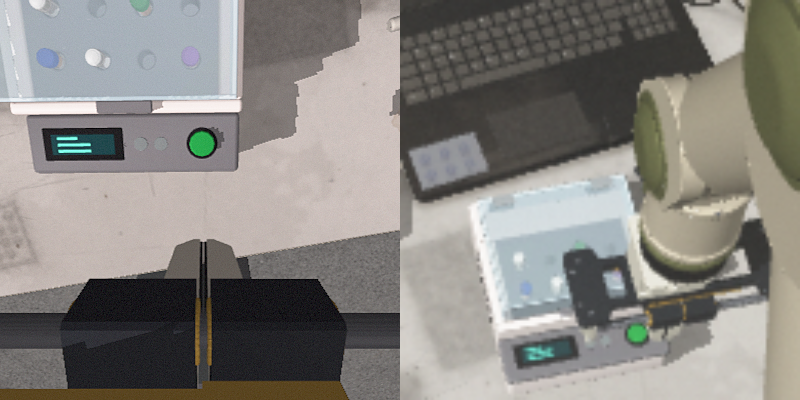

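The lid lies shut, the tubes show beneath it, and the key is at wrist (321,143), local (−80, −56) mm. I'll go over it and start down.

>>> {"op": "play_rows", "data": {
  "moves": [
    [0.3, -0.01, 0, 0, 0, 0, 1],
    [0.3, -0.01, 0, 0, 0, 0, 1],
    [0.18, 0, 0.2, 0, 0, 0, 1],
    [0, 0, 0.4, 0, 0, 0, 1],
    [0, 0, 0.4, 0, 0, 0, 1],
    [0, 0, 0.35, 0, 0, 0, 1],
    [0, 0, 0.2, 0, 0, 0, 1],
    [0, 0, 0, 0, 0, 0, 1]
  ]
}}

```text
t: 16.05
eef_pos: [0.4639, -0.1194, 0.0688]
eef_rot: [-0.0, 0.996, -0.091, -0.001]
ft_force: [-1.0, 0.6, 1.6]
gripper_width: 0.004
gripper_force: 0.0
```

```bash
python3 g.py -.080 -.0557 .057
```

```text
t 16.05 local [-0.0808 -0.0556  0.0688] f [-0.99  0.59  1.58] w 0.004472209331787591
rot err share [ 0.      0.0003 -0.    ]
shift share [0.014 0.001 0.196]
```

>>> {"op": "play_rows", "data": {
  "moves": [
    [0, 0, 0.07, 0, 0, 0, 1],
    [0, 0, 0.05, 0, 0, 0, 1],
    [0, 0, 0.05, 0, 0, 0, 1],
    [0, 0, 0.03, 0, 0, 0, 1],
    [0, 0, 0, 0, 0, 0, 1],
    [0, 0, 0, 0, 0, 0, 1]
  ]
}}

```text
t: 16.8
eef_pos: [0.4646, -0.1195, 0.0583]
eef_rot: [0.0, 0.996, -0.091, 0.001]
ft_force: [0.1, 1.2, 7.2]
gripper_width: 0.003
gripper_force: 4.0
```

```bash
python3 g.py -.080 -.0557 .057
```

```text
t 16.8 local [-0.0801 -0.0556  0.0583] f [0.14 1.21 7.21] w 0.0033728665675437208
rot err share [-0.     -0.0002 -0.    ]
shift share [0.002 0.002 0.021]
```

>>> {"op": "play_rows", "data": {
  "moves": [
    [0, 0, 0.03, 0, 0, 0, 1],
    [0, 0, 0, 0, 0, 0, 1],
    [0, 0, 0, 0, 0, 0, 1],
    [0, 0, 0, 0, 0, 0, 1]
  ]
}}

```text
t: 17.3
eef_pos: [0.4646, -0.1195, 0.0579]
eef_rot: [-0.0, 0.996, -0.091, 0.001]
ft_force: [-4.0, 1.5, 32.8]
gripper_width: 0.005
gripper_force: 16.5
```

The key is bottomed out (32.8 N at z 57.9 mm). I'll lift clear.

>>> {"op": "play_rows", "data": {
  "moves": [
    [0, 0, -0.1, 0, 0, 0, 1],
    [0, 0, -0.2, 0, 0, 0, 1],
    [0, 0, -0.5, 0, 0, 0, 1],
    [0, 0, -0.5, 0, 0, 0, 1],
    [0, 0, -0.5, 0, 0, 0, 1],
    [-0.3, 0, 0, 0, 0, 0, 1],
    [-0.4, 0, 0, 0, 0, 0, 1],
    [0, 0, 0, 0, 0, 0, 1],
    [0, 0, 0, 0, 0, 0, 1],
    [0, 0, 0, 0, 0, 0, 1]
  ]
}}

```text
t: 18.55
eef_pos: [0.4235, -0.1119, 0.1638]
eef_rot: [0.0, 0.996, -0.091, 0.0]
ft_force: [0.3, 0.0, 0.1]
gripper_width: 0.006
gripper_force: 0.0
```

```bash
python3 g.py
python3 - <<'E'
from h import *
save("wrist","wr5.png")
E
```

```text
t 18.55 local [-0.1219 -0.0556  0.1638] f [0.28 0.01 0.07] w 0.0055642604304911355
rot err share [ 0. -0.  0.]
```

View pics/wr5.png

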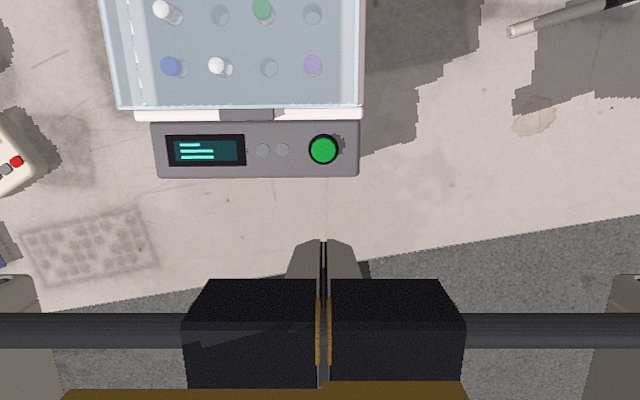

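The lid is shut, the key is back up at (323,149), the tubes stand in their wells and the gripper is clear.

```bash
python3 -c "
from workcell import sign_off
print(sign_off())"
```

```text
the job is handed in; nothing more can be done
None
```

The job is handed in (the hand-in call gave no verdict): I held the fingertips about 2.5 cm above the purple cap for over three seconds, swung the lid shut, pressed the start key all the way down and let it up, and the last wrist view showed all five tubes standing in their wells.

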